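Refill the empty lane of the tooth-card rack from the filling tray

ROBOT

A 6-joint arm with a two-finger parallel gripper is mounted at the origin on the work surface. World frame = base frame: x ahead of the robot, y to its left, z up, the work surface at z = 0. Lengths are in m, angles in rad, forces in N, time in s.
With the tool pointing down it reaches from about 0.375 to 0.975 m from the base axis. Payload 3.8 kg.
Tool frame: the origin (TCP) lies at the very end of the fingers, on their centre line; the grasp point (between the pads) lies 19 mm behind it (bot.tcp_to_grasp is the z of the grasp point in the tool frame, in m); z points along the fingers, y is the direction in which the jaws open and shut (so a half turn about z gives the same grasp; the last joint's range is limited). The gripper opens to 85 mm and grips with 20 to 120 N. Pads are 22 mm wide; open, the fingers measure 114 mm over their backs; the gripper's body (76 mm by 85 mm) begins 54 mm behind the grasp point. The pads swing forward as they close: fully open they stand 13 mm farther back than shut.
Start: joints at [-1.35, 0.264, 1.604, -0, 1.274, -0.037], TCP at [0.172, -0.653, 0.231] pointing down, gripper open.
Joint ranges: [-2.63, 2.63], [-0.94, 2.18], [0.31, 2.57], [-1.31, 4.45], [0, 2.66], [-2.55, 2.55]. Speed limits (rad/s): [2.57, 2.57, 3.14, 3.14, 3.14, 3.14].

INTERFACE

Orientations are given as a rotation vector (axis times angle).
In Python, from workcell import status, vision, job, bot gives the robot as it stands.
- The arm moves only by the tool apply_moves, never from a script. Its argument "deltas" is a list of rows, each a list of 7 numbers: the shift along the tool's x, y, z in m, then the turn, a rotation vector about the tool's x, y, z in rad, then the closure, from 0 (fully open) to 1 (shut). In form: [[x, y, z, rx, ry, rz, jaw], ...]. A call has 1 to 8 rows; each row is the pose to reach, as a shift and turn from the pose commanded when the call began, along the tool's axes at that moment; what a row does not reach only later rows make up. A row lasts 1/12 s, in which the tool goes at most 41.7 mm and 7.16 degrees, less where a joint would pass 70% of its speed; a pose out of reach is approached as far as the arm can. A call with a gripper value outside its range is refused whole. The fingers move at their own pace and stop on an object; "squeeze" is the grip in N (left out, the last holds). Time passes only in rows, so rows that repeat a pose let the fingers close. It gives the time, the measured TCP pose, the force and the opening at its end, in the units of the state.
- status.read_state(): the state, without advancing time (a new reading comes with each control period).
- vision.read_camera(name): name is "side" or "top" or "wrist"; returns the picture (400x640x3 uint8, red, green, blue); there is no depth.
- vision.get_calibration(name): a dict with "fov_y" (degrees; the focal length in pixels is half the picture's height over the tangent of half this angle, whatever the lens; pixels are square), "cx", "cy" (the principal point, pixels), "R" (3x3) and "t" (3): a world point X has camera coordinates R X + t; the wrist camera has in their place "tool_from_camera" (4x4, takes a point from camera to tool coordinates, whose origin is the TCP and whose axes are the flange's). Camera axes: x right, y down, z forward; pixel columns grow to the right and rows downward; lengths in m; the calibration is good to about 2 mm. A picture is of the moment at which its call begins: read the wrist's pose just before it. get_calibration takes no time and is no camera call.
- job.finish_job(): hands the job in, once; it reports no verdict.
The state is a dict: "time": time; "q": joint angles; "joint_vel": joint speeds; "joint_torque": joint torques, N m; "tool_pos": TCP position; "tcp_rot": TCP orientation; "wrist_force": force on the tool from outside, world axes, zero at the start; "torque": the same for the moment, N m; "width": opening from 0.0 (shut) to 1.0 (fully open).
Only numpy, scipy, OpenCV 4.12 (cv2) and the standard library are available. Lean on these libraries where they do the work, as an engineer would, in place of code of your own. Each camera call takes 0.05 s, during which the arm holds its last target. There are 200 camera calls.

TASK

Refill the empty lane of the gravity rack with the three tooth cards in the steel filling tray: bring the open mouth of the tray to the lane's upper end beside the guide rail, and tip it there so that the cards slide in single file down the groove and close up against the stop. Do not handle the cards themselves. Then lay the empty tray flat on the bench again, and leave the other things on the bench where they are.

Things in the scene. Friction and masses are not known exactly. Their poses are not given: they have to be found in the camera images.
- tray: Filling tray: a straight trough of folded stainless steel lying on the bench, 198 mm long, 33 wide outside, 28 inside, 26 high, walls 2.5, floor 2 mm, 0.2 kg, open on top; one end (+y) closed, the other (-y, the mouth) fully open. No handle: it is pinched from above across its side walls, about the middle. Origin: centre of its underside; y along its length, z up.
- tray_mouth (a point): Middle of the tray's open end, on the top of its floor (99 mm from the tray's origin towards -y, 2 mm above the underside). Axes as the tray.
- card1: Tooth card: grey plastic strip 60 x 22 x 13 mm with a pink wax bed and a row of eight denture teeth on top (21 mm high in all), 30 g. Origin: centre of its underside, y along its length, z up. The three cards lie in a row in the tray, this one nearest the mouth. They are slick: on the tray or the lane they begin to slide at a slope of about 11 to 17 degrees.
- card2: A like tooth card, the middle one in the tray.
- card3: A like tooth card, next to the tray's closed end.
- lane_stop (a point): The empty lane, low end: middle of the groove's floor at the face of the stop. y points up the slope along the groove (25 degrees), x across, z square off the floor. The aluminium groove is 25 mm wide with 12 mm high walls up to y = 202 mm; then they flare to 38 mm wide at y = 232, and the floor ends at y = 240 mm. Three cards closed up fill y = 0 to 180 mm.
- lane_mouth (a point): Upper end of the same lane, where the tray's mouth goes: on the floor's middle at y = 236 mm of lane_stop, 130 mm above the bench; axes as lane_stop. The steel guide rail along the lane's +x side has its face 19 mm from the middle, from y = 186 to 292 mm, 20 mm high. Past y = 240 mm nothing is under the tray, so it can come in level and be tipped about its mouth.
- rack: Gravity rack of steel and aluminium, fixed on the bench, base 196 mm (x) by 236 mm (y), with three lanes side by side 60 mm apart. Which of the three is the empty one varies; the other two are full of cards fixed in them. Origin on the bench under its middle; y points in plan to the high (loading) end.
- model: Bystander: a plaster jaw model, 62 x 64 x 45 mm, loose. Origin: centre of its underside.
- bur_block: Bystander: an aluminium block with small burs standing in it, 40 x 70 x 48 mm, loose. Origin: centre of its underside.
- articulator: Bystander: a steel articulator with a plaster model in it, about 110 x 110 x 134 mm, loose. Origin: on its underside.
- bowl: Bystander: a dark green rubber mixing bowl, 116 mm across, 62 mm high, loose. Origin: centre of its underside.
- plaster_spatula: Bystander: a plaster spatula with a steel blade and a wooden handle, 170 mm long, lying loose. Origin: at its underside.
- brush_glass: Bystander: a glass of brushes, 60 mm across, about 170 mm high, loose. Origin: centre of its underside.
Mind the look-alikes: they are no part of the job. Leave any purple or yellow look-alike of the card3 alone.

How it is judged:
On the way, in this order (a step that is already met when the one before it is completed fails the run):
1. the tray's mouth is at the upper end of the empty lane (within 30 mm of lane_mouth, within 12 mm across) and the tray is tipped by more than 9 degrees, tail up (distance between tray_mouth and lane_mouth below 0.03 m and x of tray_mouth in the frame of lane_mouth between -0.012 and 0.012 m and angle between tray's own z axis and vertical above 0.157 rad and angle between tray's own y axis and vertical below 1.414 rad).
2. all three cards lie in the lane's groove, closed up against the stop (y of card1 in the frame of lane_stop between 0.022 and 0.163 m and x of card1 in the frame of lane_stop between -0.006 and 0.006 m and z of card1 in the frame of lane_stop between -0.005 and 0.006 m and angle between the z axis of each of card1, card2, card3 and the z axis of lane_stop, either way round below 0.12 rad and linear speed of each of card1, card2, card3 below 0.02 m/s and y of card2 in the frame of lane_stop between 0.022 and 0.163 m and x of card2 in the frame of lane_stop between -0.006 and 0.006 m and z of card2 in the frame of lane_stop between -0.005 and 0.006 m and y of card3 in the frame of lane_stop between 0.022 and 0.163 m and x of card3 in the frame of lane_stop between -0.006 and 0.006 m and z of card3 in the frame of lane_stop between -0.005 and 0.006 m), for 0.2 s.
At the end, for the whole second after the job is handed in: All three tooth cards lie still, teeth up, in single file in the lane that was empty, closed up against its stop (flat on the groove's floor within about 5 mm, gaps of at most 13 mm in all along the row), and the empty tray lies still and flat (within 3 degrees) on the bench (all of step 2 and height (world z) of tray between -0.006 and 0.006 m and angle between tray's own z axis and vertical below 0.06 rad and linear speed of tray below 0.02 m/s); the robot touches nothing.
It fails at once if the fingers take hold of or push a tooth card (contact force between any of card1, card2, card3 and the fingers above 0.5 N).
It fails at once if a bystander on the bench is moved by more than 25 mm (distance of any of model, bur_block, articulator, bowl, plaster_spatula, brush_glass from where it was at the start of the episode above 0.025 m).
It also fails if it takes over 62 s, if anything falls off the work surface, if the arm or the gripper's body presses on something with over 40 N, if the wrist force passes 120 N, or if a joint passes its speed limit or range.

## Working session

There is one attempt and no reset: what is moved stays moved. The work goes in short steps, Python scripts to look and compute and a tool call to move; the robot and the scene stay as the last step left them, time stands still between calls to the robot, and variables do not carry over. Pictures are saved under pics/ and viewed, about 8 in all and at most 12, crops included, and the job is handed in when it is done.

Besides the shell and the picture viewer there is one more tool, called by a JSON object that holds its "api" and its "payload", one argument or row to a line. apply_moves: Moves the arm, as the interface text tells. Its arguments: {"type":"object","properties":{"deltas":{"type":"array","items":{"type":"array","items":{"type":"number"}}},"squeeze":{"type":"number"}},"required":["deltas"]}

```bash
ls; mkdir -p pics; python3 - <<'E'
from workcell import status, vision, job, bot
import cv2, numpy as np
print(status.read_state(), bot.tcp_to_grasp)
for n in ("top","side"):
    im=vision.read_camera(n); cv2.imwrite(f"pics/{n}0.png",im[:,:,::-1]); print(n,vision.get_calibration(n))
print(vision.get_calibration("wrist"))
E
```

```text
pics
{'time': 0.0, 'q': array([-1.34992529e+00,  2.64766597e-01,  1.60535929e+00,  1.92516405e-05,
        1.27368100e+00, -3.68576380e-02]), 'joint_vel': array([ 0.00118759,  0.00090069,  0.0004678 ,  0.00190395, -0.00116028,
        0.00039437]), 'joint_torque': array([ 1.55749316e-03, -5.15105295e+01, -3.67315400e+01, -6.16745865e-05,
        1.28208796e-02, -3.13391659e-06]), 'tool_pos': array([ 0.17192223, -0.6519974 ,  0.2299609 ]), 'tcp_rot': array([-3.11335693e+00, -4.03427360e-01,  2.90569994e-04]), 'wrist_force': array([ 0.05525873, -0.33083415, -0.67186404]), 'torque': array([ 0.01968603, -0.01222672, -0.01072957]), 'width': 0.9977945343360741} -0.0187
top {'fov_y': 44.06066722532381, 'cx': 320.87368558260573, 'cy': 197.16239203296877, 'R': array([[-0.06538487, -0.9978589 , -0.00156069],
       [-0.97694063,  0.06433262, -0.20358862],
       [ 0.20325312, -0.01178691, -0.97905528]]), 't': array([0.0481799 , 0.56368856, 1.32277961])}
side {'fov_y': 46.25704191811825, 'cx': 323.1149786872328, 'cy': 191.62716236046364, 'R': array([[-0.00421932, -0.99997465,  0.00573533],
       [-0.65638028, -0.00155746, -0.7544286 ],
       [ 0.75441841, -0.00694774, -0.65635707]]), 't': array([-0.00681903,  0.43081459,  0.78961976])}
{'fov_y': 67.87821876825892, 'cx': 318.75188706507896, 'cy': 199.63743094717628, 'tool_from_camera': array([[-2.54833506e-05, -9.52600168e-01, -3.04225112e-01,
         7.80059856e-02],
       [ 9.99998343e-01,  5.29459854e-04, -1.74162761e-03,
        -7.01109105e-04],
       [ 1.82014973e-03, -3.04224653e-01,  9.52598576e-01,
        -1.42384536e-01],
       [ 0.00000000e+00,  0.00000000e+00,  0.00000000e+00,
         1.00000000e+00]])}
```

View pics/top0.png

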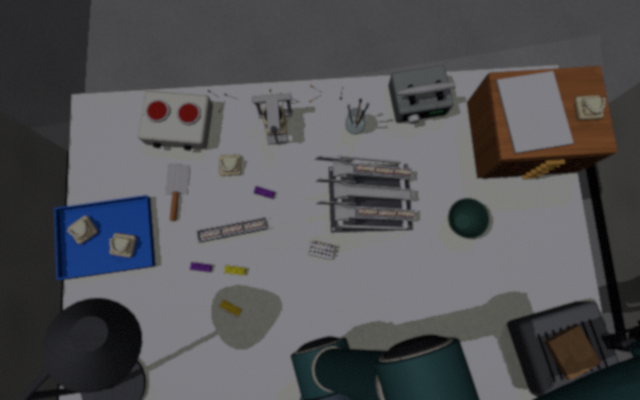

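View pics/side0.png

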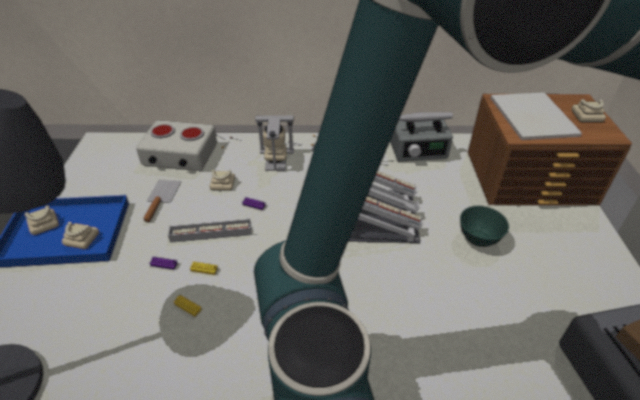

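```bash
cat > h.py <<'E'
from workcell import status, vision, job, bot
import cv2, numpy as np
from scipy.spatial.transform import Rotation as R
def cam(n,st=None):
    c=vision.get_calibration(n); f=200/np.tan(np.radians(c['fov_y']/2))
    if n!='wrist': Rc,t=c['R'],c['t']
    else:
        T=np.eye(4);T[:3,:3]=R.from_rotvec(st['tcp_rot']).as_matrix();T[:3,3]=st['tool_pos']
        M=np.linalg.inv(T@c['tool_from_camera']);Rc,t=M[:3,:3],M[:3,3]
    return f,c['cx'],c['cy'],Rc,t
def ray(C,u,v):
    f,cx,cy,Rc,t=C; return -Rc.T@t, Rc.T@np.array([(u-cx)/f,(v-cy)/f,1])
def onz(C,u,v,z):
    o,d=ray(C,u,v); return (o+d*(z-o[2])/d[2])
def proj(C,X):
    f,cx,cy,Rc,t=C; p=Rc@np.asarray(X)+t; return np.array([f*p[0]/p[2]+cx,f*p[1]/p[2]+cy])
E
python3 - <<'E'
from h import *
im=cv2.imread("pics/top0.png"); c=im[140:290,180:440]
c=cv2.resize(c,None,fx=3,fy=3,interpolation=cv2.INTER_CUBIC); c=cv2.convertScaleAbs(c,alpha=1.6)
cv2.imwrite("pics/c1.png",c)
C=cam("top")
for u,v in [(197,238),(270,222),(234,230),(330,200),(410,200),(323,250)]: print(u,v,onz(C,u,v,.02).round(3))
E
```

```text
197 238 [0.479 0.368 0.02 ]
270 222 [0.511 0.16  0.02 ]
234 230 [0.495 0.263 0.02 ]
330 200 [ 0.564 -0.015  0.02 ]
410 200 [ 0.548 -0.244  0.02 ]
323 250 [0.422 0.015 0.02 ]
```

View pics/c1.png

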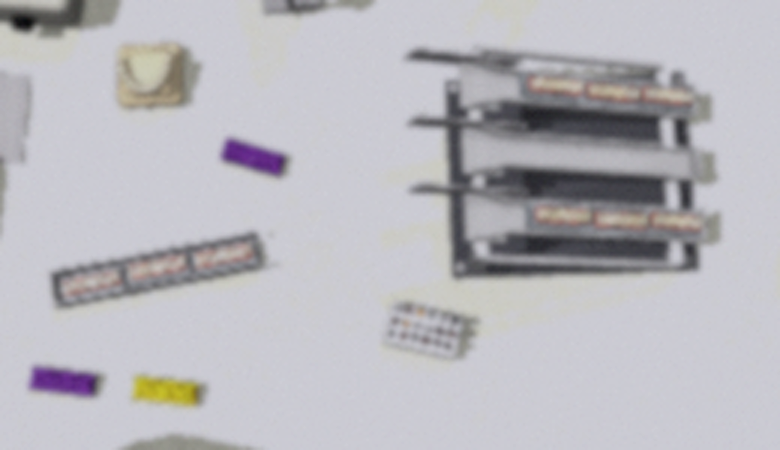

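```bash
cat >> h.py <<'E'
def pose(p,yaw,tip=0):
    # tool y along (cos yaw, sin yaw), tool z down, then tipped about tool y
    y=np.array([np.cos(yaw),np.sin(yaw),0]); z=np.array([0,0,-1.]); x=np.cross(y,z)
    return np.array(p),R.from_matrix(np.c_[x,y,z])*R.from_rotvec([0,tip,0])
def delta(a,b):
    return np.r_[a[1].inv().apply(b[0]-a[0]),(a[1].inv()*b[1]).as_rotvec()].round(4)
def now():
    s=status.read_state(); return s['tool_pos'],R.from_rotvec(s['tcp_rot'])
E
python3 - <<'E'
from h import *
a=now(); A=pose((.45,-.2,.32),np.radians(-30)); B=pose((.48,.2,.32),np.radians(8.7))
print(delta(a,A),delta(A,B),delta(a,B))
E
```

```text
[ 0.3841 -0.3664 -0.0892 -0.002  -0.0009 -0.7894] [ 0.3614 -0.174   0.      0.      0.     -0.6754] [ 0.5152 -0.7455 -0.0884 -0.0017 -0.0016 -1.4648]
```

{"api": "apply_moves", "payload": {
  "deltas": [
    [0.024,-0.023,-0.022,0,0,-0.1,0],
    [0.048,-0.046,-0.045,0,0,-0.2,0],
    [0.072,-0.069,-0.067,0,0,-0.3,0],
    [0.096,-0.092,-0.089,0,0,-0.4,0],
    [0.12,-0.115,-0.089,0,0,-0.5,0],
    [0.144,-0.138,-0.089,0,0,-0.6,0],
    [0.168,-0.161,-0.089,0,0,-0.7,0],
    [0.192,-0.184,-0.089,0,0,-0.789,0]
  ]
}}

```text
time: 0.77
tool_pos: [0.3112, -0.4242, 0.32]
tcp_rot: [-2.717, -1.576, -0.0]
wrist_force: [0.9, -0.1, 0.3]
width: 0.999
```

```bash
python3 - <<'E'
from h import *
a=now(); print(a[0],status.read_state()['time'],a[1].as_matrix().round(2)); A=pose((.45,-.2,.32),np.radians(-30)); B=pose((.48,.2,.32),np.radians(8.7))
print(delta(a,A),delta(a,B))
E
```

```text
[ 0.31121205 -0.42415593  0.32003457] 0.7667 [[ 0.5   0.87 -0.  ]
 [ 0.87 -0.5   0.  ]
 [ 0.   -0.   -1.  ]]
[ 2.635e-01  9.200e-03  1.000e-04 -2.000e-04 -2.000e-04  4.100e-03] [ 6.256e-01 -1.633e-01  2.000e-04 -2.000e-04 -3.000e-04 -6.713e-01]
```

{"api": "apply_moves", "payload": {
  "deltas": [
    [0.038,0,0,0,0,-0.04,0],
    [0.076,0,0,0,0,-0.08,0],
    [0.114,0,0,0,0,-0.12,0],
    [0.152,0,0,0,0,-0.16,0],
    [0.19,0,0,0,0,-0.2,0],
    [0.228,-0.005,0,0,0,-0.24,0],
    [0.266,-0.01,0,0,0,-0.28,0],
    [0.304,-0.02,0,0,0,-0.32,0]
  ]
}}

```text
time: 1.43
tool_pos: [0.4461, -0.1509, 0.3199]
tcp_rot: [-2.434, -1.986, 0.0]
wrist_force: [1.0, 0.7, 0.2]
width: 1.001
```

```bash
python3 - <<'E'
from h import *
a=now(); print(a[0],status.read_state()['time']); B=pose((.48,.2,.32),np.radians(8.7))
print(delta(a,B))
E
```

```text
[ 0.44613984 -0.15088082  0.31986229] 1.4333
[ 3.505e-01 -3.730e-02 -1.000e-04 -1.000e-04 -1.000e-04 -3.541e-01]
```

{"api": "apply_moves", "payload": {
  "deltas": [
    [0.04,-0.004,0,0,0,-0.05,0],
    [0.08,-0.008,0,0,0,-0.1,0],
    [0.12,-0.012,0,0,0,-0.15,0],
    [0.16,-0.016,0,0,0,-0.2,0],
    [0.2,-0.02,0,0,0,-0.25,0],
    [0.24,-0.025,0,0,0,-0.3,0],
    [0.28,-0.03,0,0,0,-0.354,0],
    [0.3,-0.037,0,0,0,-0.354,0]
  ]
}}

```text
time: 2.1
tool_pos: [0.47, 0.1525, 0.3197]
tcp_rot: [-2.042, -2.385, -0.001]
wrist_force: [0.0, -0.2, -0.3]
width: 0.995
```

```bash
python3 - <<'E'
from h import *
vision.read_camera("top");s=status.read_state(); im=vision.read_camera("wrist"); cv2.imwrite("pics/w1.png",im[:,:,::-1]); np.save("w1.npy",s,allow_pickle=True)
print(s['tool_pos'],s['joint_vel'].round(3),s['time'])
E
```

```text
[0.4691398  0.15443339 0.31962194] [-0.069 -0.018  0.02  -0.052  0.018 -0.089] 2.15
```

View pics/w1.png

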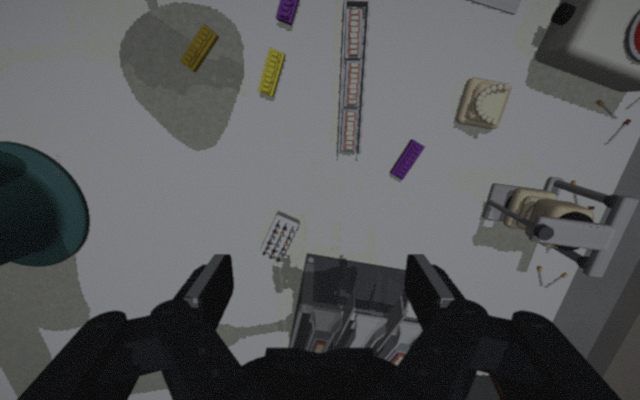

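{"api": "apply_moves", "payload": {
  "deltas": [
    [-0.03,0.01,0,0,0,0,0],
    [-0.06,0.03,0,0,0,0,0],
    [-0.1,0.05,0,0,0,0,0],
    [-0.13,0.07,0,0,0,0,0],
    [-0.16,0.085,0,0,0,0,0],
    [-0.16,0.085,0,0,0,0,0],
    [-0.16,0.085,0,0,0,0,0],
    [-0.16,0.085,0,0,0,0,0]
  ]
}}

```text
time: 2.87
tool_pos: [0.5774, 0.0025, 0.3197]
tcp_rot: [-2.05, -2.379, 0.001]
wrist_force: [-1.2, 0.6, 0.3]
width: 1.0
```

```bash
python3 - <<'E'
from h import *
s=status.read_state(); im=vision.read_camera("wrist"); cv2.imwrite("pics/w2.png",im[:,:,::-1]); np.save("w2.npy",s,allow_pickle=True)
print(s['tool_pos'],s['joint_vel'].round(3),s['time'])
C=cam("wrist",np.load("w1.npy",allow_pickle=True).item())
g=cv2.cvtColor(cv2.imread("pics/w1.png"),6).astype(int)
for r in range(0,166,6):
    row=g[r,325:385]; bg=np.median(g[r,310:330]); m=np.where(row<bg-35)[0]
    if len(m):
        L,Rr=325+m[0]-.5,325+m[-1]+.5; print(r,L,Rr,onz(C,L,r,.026)[:2].round(4),onz(C,Rr,r,.026)[:2].round(4))
c=cv2.resize(cv2.imread("pics/w2.png")[0:300,170:520],None,fx=2,fy=2,interpolation=cv2.INTER_CUBIC)
cv2.imwrite("pics/w2c.png",cv2.convertScaleAbs(c,alpha=1.4))
E
```

```text
[0.57742699 0.00248998 0.31971489] [ 0.027 -0.016  0.007  0.001  0.    -0.   ] 2.8667
6 342.5 367.5 [0.4677 0.3574] [0.4993 0.3623]
12 342.5 367.5 [0.4689 0.3508] [0.5007 0.3557]
18 341.5 366.5 [0.4689 0.3439] [0.5008 0.3489]
24 347.5 366.5 [0.4778 0.3384] [0.5021 0.3421]
30 341.5 366.5 [0.4713 0.3303] [0.5035 0.3353]
36 341.5 365.5 [0.4725 0.3235] [0.5036 0.3283]
42 340.5 365.5 [0.4725 0.3163] [0.5051 0.3213]
48 340.5 364.5 [0.4737 0.3092] [0.5052 0.3141]
54 340.5 364.5 [0.475  0.3021] [0.5066 0.307 ]
60 340.5 364.5 [0.4763 0.2949] [0.5081 0.2999]
66 339.5 363.5 [0.4762 0.2874] [0.5082 0.2924]
72 339.5 363.5 [0.4775 0.2801] [0.5097 0.2851]
78 338.5 363.5 [0.4775 0.2724] [0.5112 0.2777]
84 339.5 362.5 [0.4802 0.2651] [0.5113 0.27  ]
90 338.5 362.5 [0.4802 0.2573] [0.5129 0.2624]
96 342.5 361.5 [0.487  0.2504] [0.513  0.2545]
102 338.5 361.5 [0.4829 0.2418] [0.5146 0.2467]
108 338.5 361.5 [0.4843 0.2339] [0.5162 0.2389]
114 337.5 360.5 [0.4843 0.2257] [0.5164 0.2307]
120 341.5 360.5 [0.4913 0.2185] [0.518  0.2227]
126 337.5 360.5 [0.4871 0.2095] [0.5196 0.2146]
132 337.5 359.5 [0.4886 0.2013] [0.5198 0.2061]
138 337.5 359.5 [0.4901 0.1929] [0.5214 0.1978]
144 336.5 358.5 [0.4901 0.1842] [0.5217 0.1892]
150 336.5 358.5 [0.4916 0.1757] [0.5233 0.1806]
```

View pics/w2c.png

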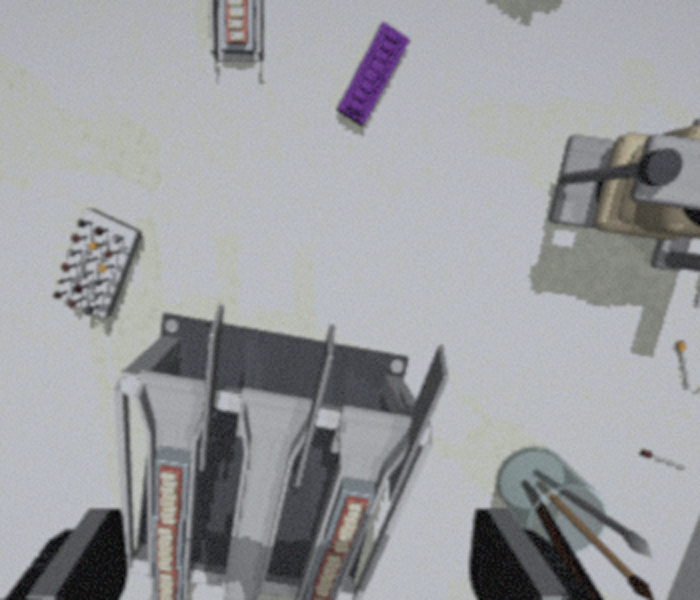

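```bash
python3 - <<'E'
from h import *
C2=cam("wrist",np.load("w2.npy",allow_pickle=True).item());C1=cam("wrist",np.load("w1.npy",allow_pickle=True).item())
for x,y in [(217,60),(217,80),(262,62),(262,82)]: print(onz(C2,170+x/2,y/2,.026).round(4))
print(onz(C1,355,2,.026),onz(C1,348,160,.026))
c=cv2.imread("pics/w2.png")[155:275,240:380]
c=cv2.convertScaleAbs(cv2.resize(c,None,fx=5,fy=5,interpolation=cv2.INTER_CUBIC),alpha=1.5)
for i in range(0,140,20): cv2.putText(c,str(240+i),(i*5,12),0,.4,(0,0,255),1); cv2.line(c,(i*5,0),(i*5,600),(0,0,255),1)
for i in range(0,120,20): cv2.putText(c,str(155+i),(0,i*5+12),0,.4,(255,0,0),1); cv2.line(c,(0,i*5),(700,i*5),(255,0,0),1)
cv2.imwrite("pics/w2d.png",c)
for z in (.1317,):
  for x,y in [(150,380),(243,392),(304,402),(343,408),(410,420)]: print(x,y,onz(C2,170+x/2,y/2,z).round(4))
E
```

```text
[0.4994 0.1652 0.026 ]
[0.5007 0.1536 0.026 ]
[0.5286 0.1684 0.026 ]
[0.5301 0.1568 0.026 ]
[0.48268103 0.36418586 0.026     ] [0.51087765 0.16381729 0.026     ]
150 380 [ 0.495  -0.0245  0.1317]
243 392 [ 0.549  -0.0237  0.1317]
304 402 [ 0.5849 -0.0245  0.1317]
343 408 [ 0.6081 -0.0247  0.1317]
410 420 [ 0.6484 -0.0262  0.1317]
```

View pics/w2d.png

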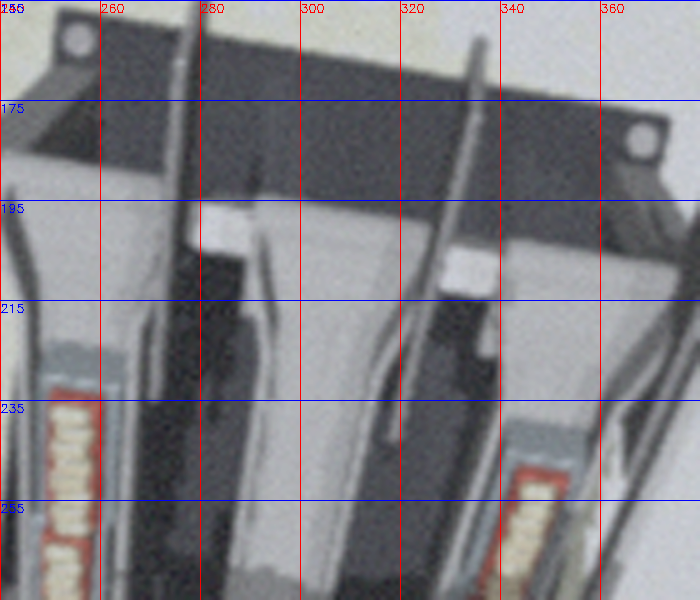

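```bash
python3 - <<'E'
from h import *
C2=cam("wrist",np.load("w2.npy",allow_pickle=True).item())
P=lambda u,v,z:onz(C2,u,v,z)
L,Rr=P(291,194,.1317),P(326.5,200,.1317); print(L,Rr,np.linalg.norm(Rr-L),(L+Rr)/2)
a,b=P(336,163,.1718),P(318.5,243,.127); print("rail",a,b,np.linalg.norm(a-b),np.degrees(np.arctan2(-(a-b)[0],(a-b)[1])))
l,r=P(256,163,.0),P(368,183,.0); print("bolts",l,r,np.linalg.norm(l-r),np.degrees(np.arctan2((r-l)[1],(r-l)[0])))
# all lane end corners
a,b=P(242,186,.1317),P(275,190.5,.1317);c,d=P(341,203,.1317),P(376,208,.1317);print(a,b,c,d)
for v,y in((235,0),(255,0)):
  o=P(302,v,.1); print(o)
# groove: floor edges at two rows, solve plane of lane floor
n=np.array([0,-np.sin(np.radians(25)),np.cos(np.radians(25))]); p0=np.array([.566,-.024,.1317])
for u1,u2,v in((293.5,313.5,235),(291,310,250),(288,306.5,265)):
  q=[]
  for u in(u1,u2):
    o,dd=ray(C2,u,v); q.append(o+dd*(n@(p0-o))/(n@dd))
  print(q[0].round(4),q[1].round(4),((q[0]+q[1])/2).round(4))
E
```

```text
[ 0.54809718 -0.02136564  0.1317    ] [ 0.58993363 -0.02246255  0.1317    ] 0.04185083027212388 [ 0.5690154  -0.02191409  0.1317    ]
rail [0.59036952 0.02918292 0.1718    ] [ 0.58916347 -0.08065219  0.127     ] 0.11862649885284957 -0.6291133371166407
bolts [ 0.48039812 -0.01954204  0.        ] [ 0.66065986 -0.02522576  0.        ] 0.18035132703808962 -1.8059581334386916
[ 0.49119971 -0.02020825  0.1317    ] [ 0.52930711 -0.01992404  0.1317    ] [ 0.60728367 -0.02358085  0.1317    ] [ 0.64903313 -0.02356759  0.1317    ]
[ 0.56761489 -0.08530872  0.1       ]
[ 0.57149233 -0.11466001  0.1       ]
[ 0.5565 -0.0856  0.103 ] [ 0.5825 -0.0807  0.1053] [ 0.5695 -0.0831  0.1041]
[ 0.5555 -0.115   0.0892] [ 0.5815 -0.1099  0.0917] [ 0.5685 -0.1125  0.0905]
[ 0.5536 -0.1481  0.0738] [ 0.5805 -0.1425  0.0764] [ 0.5671 -0.1453  0.0751]
```

```bash
python3 - <<'E'
from h import *
print(delta(now(),pose((.496,.2635,.15),np.radians(7.5))))
E
```

```text
[ 0.2694 -0.0414  0.1702 -0.001  -0.0005  0.0187]
```

{"api": "apply_moves", "payload": {
  "deltas": [
    [0.035,-0.006,0,0,0,0.01,0],
    [0.07,-0.012,0.015,0,0,0.019,0],
    [0.105,-0.018,0.03,0,0,0.019,0],
    [0.14,-0.024,0.05,0,0,0.019,0],
    [0.175,-0.03,0.07,0,0,0.019,0],
    [0.21,-0.036,0.09,0,0,0.019,0],
    [0.24,-0.041,0.11,0,0,0.019,0],
    [0.269,-0.041,0.14,0,0,0.019,0]
  ]
}}

```text
time: 3.58
tool_pos: [0.4961, 0.2661, 0.1822]
tcp_rot: [2.067, 2.364, 0.007]
wrist_force: [1.6, 0.4, 0.4]
width: 0.997
```

{"api": "apply_moves", "payload": {
  "deltas": [
    [0,0,0.015,0,0,0,0],
    [0,0,0.03,0,0,0,0],
    [0,0,0.03,0,0,0,0],
    [0,0,0.03,0,0,0,0],
    [0,0,0.03,0,0,0,0],
    [0,0,0.03,0,0,0,0]
  ]
}}

```text
time: 4.08
tool_pos: [0.4983, 0.2634, 0.1522]
tcp_rot: [2.071, 2.361, 0.004]
wrist_force: [-0.3, 0.6, -0.6]
width: 0.999
```

```bash
python3 - <<'E'
from h import *
s=status.read_state(); im=vision.read_camera("wrist"); im=im[:,:,::-1].copy(); cv2.imwrite("pics/w3.png",im)
print(s['tool_pos'],s['joint_vel'].round(3),s['time'])
C=cam("wrist",s); g=cv2.cvtColor(im,6).astype(int); pts=[]
for r in range(60,330,10):
    row=g[r,270:370]; bg=np.median(g[r,275:290]); m=np.where(row<bg-35)[0]
    if len(m):
        L,Rr=270+m[0]-.5,270+m[-1]+.5; a,b=onz(C,L,r,.026),onz(C,Rr,r,.026); print(r,L,Rr,a[:2].round(4),b[:2].round(4))
c=cv2.resize(im[:,220:420],None,fx=1.5*1,fy=1.5,interpolation=cv2.INTER_CUBIC); cv2.imwrite("pics/w3c.png",cv2.convertScaleAbs(c,alpha=1.5))
E
```

```text
[0.49826389 0.26340512 0.15223425] [-0.007 -0.002 -0.003 -0.002 -0.003 -0.001] 4.0833
80 301.5 335.5 [0.4713 0.3597] [0.4996 0.3635]
90 301.5 335.5 [0.4722 0.3519] [0.5008 0.3556]
100 301.5 335.5 [0.4731 0.3439] [0.502  0.3477]
110 302.5 334.5 [0.4749 0.3358] [0.5023 0.3394]
120 302.5 334.5 [0.4758 0.3275] [0.5036 0.3312]
130 302.5 334.5 [0.4768 0.319 ] [0.5048 0.3227]
140 302.5 334.5 [0.4778 0.3104] [0.5061 0.3141]
150 302.5 334.5 [0.4788 0.3016] [0.5074 0.3053]
160 302.5 334.5 [0.4798 0.2926] [0.5087 0.2964]
170 302.5 333.5 [0.4809 0.2834] [0.5092 0.2871]
180 303.5 333.5 [0.4829 0.2741] [0.5105 0.2777]
190 303.5 333.5 [0.484  0.2645] [0.5119 0.2682]
200 303.5 333.5 [0.4851 0.2548] [0.5134 0.2585]
210 303.5 333.5 [0.4863 0.2448] [0.5148 0.2485]
220 303.5 333.5 [0.4875 0.2346] [0.5163 0.2383]
230 303.5 333.5 [0.4887 0.2241] [0.5178 0.2279]
240 304.5 332.5 [0.4909 0.2136] [0.5184 0.2172]
250 304.5 332.5 [0.4922 0.2027] [0.52   0.2063]
260 269.5 364.5 [0.4583 0.187 ] [0.5538 0.1994]
270 269.5 364.5 [0.4593 0.1755] [0.5558 0.1881]
310 287.5 369.5 [0.4824 0.1294] [0.5697 0.1408]
320 283.5 332.5 [0.4794 0.116 ] [0.5322 0.1229]
```

View pics/w3c.png

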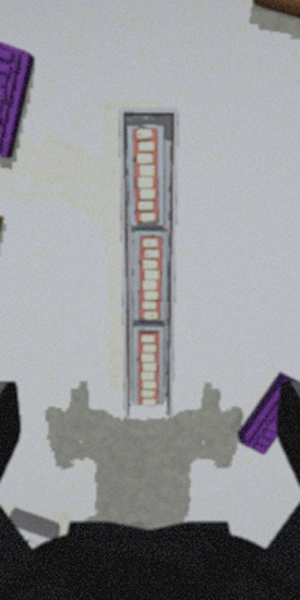

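{"api": "apply_moves", "payload": {
  "deltas": [
    [0.007,0,0.025,0,0,0,0],
    [0.007,0,0.05,0,0,0,0],
    [0.007,0,0.08,0,0,0,0],
    [0.007,0,0.105,0,0,0,0],
    [0.007,0,0.125,0,0,0,0],
    [0.007,0,0.138,0,0,0,0],
    [0.007,0,0.146,0,0,0,0],
    [0.007,0,0.146,0,0,0,0]
  ]
}}

```text
time: 4.8
tool_pos: [0.496, 0.2694, 0.0033]
tcp_rot: [-2.071, -2.361, 0.003]
wrist_force: [0.3, -0.5, -0.1]
width: 0.999
```

{"api": "apply_moves", "payload": {
  "deltas": [
    [0,0,0,0,0,0,0.3],
    [0,0,0,0,0,0,0.5],
    [0,0,0,0,0,0,0.6],
    [0,0,0,0,0,0,0.7],
    [0,0,0,0,0,0,0.8],
    [0,0,0,0,0,0,0.9],
    [0,0,0,0,0,0,0.9],
    [0,0,0,0,0,0,0.9]
  ],
  "squeeze": 60
}}

```text
time: 5.47
tool_pos: [0.4979, 0.2706, 0.0058]
tcp_rot: [2.07, 2.361, 0.004]
wrist_force: [0.4, -0.7, 6.4]
width: 0.374
```

{"api": "apply_moves", "payload": {
  "deltas": [
    [0,0,-0.002,0,0,0,0.9],
    [0,0,-0.007,0,0,0,0.9],
    [0,0,-0.015,0,0,0,0.9],
    [0,0,-0.027,0,0,0,0.9],
    [0,0,-0.042,0,0,0,0.9],
    [0,0,-0.058,0,0,0,0.9],
    [0,0,-0.074,0,0,0.01,0.9],
    [0,0,-0.09,0,0,0.02,0.9]
  ]
}}

```text
time: 6.13
tool_pos: [0.4963, 0.2699, 0.0958]
tcp_rot: [2.095, 2.341, 0.0]
wrist_force: [0.4, -0.7, -3.4]
width: 0.37
```

{"api": "apply_moves", "payload": {
  "deltas": [
    [0,0,-0.018,0,0,0.02,0.9],
    [0,0,-0.036,0,0,0.04,0.9],
    [0,0,-0.053,0,0,0.06,0.9],
    [0,0,-0.067,0,0,0.08,0.9],
    [0,0,-0.077,0,0,0.1,0.9],
    [0,0,-0.085,0,0,0.12,0.9],
    [0,0,-0.088,0,0,0.135,0.9],
    [0,0,-0.09,0,0,0.142,0.9]
  ]
}}

```text
time: 6.8
tool_pos: [0.4964, 0.2699, 0.1847]
tcp_rot: [2.257, 2.186, 0.0]
wrist_force: [0.4, -1.0, -3.8]
width: 0.372
```

```bash
cat >> h.py <<'E'
YAW=np.radians(-1.8); LM=np.array([.5696,-.0255,.130]); MT=np.array([-.099,0,.0038])
rl=R.from_euler('ZX',[YAW,np.radians(25)])
def tp(ly,lz,tip,lx=0,dz=0):
    M=LM+rl.apply([lx,ly,lz])+[0,0,dz]; p=pose((0,0,0),YAW,tip); return M-p[1].apply(MT),p[1]
E
python3 - <<'E'
from h import *
s=status.read_state(); print(s['time'],s['tool_pos'],s['wrist_force'],s['width'])
im=vision.read_camera("wrist")[:,:,::-1];cv2.imwrite("pics/w4.png",im)
a=now()
pre=tp(.03,0,0,dz=.03); ins=tp(-.002,.0,0,dz=.009); fin=tp(-.002,.004,np.radians(23))
print(pre[0],ins[0],fin[0]);print(delta(a,pre),delta(pre,ins),delta(ins,fin))
E
```

```text
6.8 [0.49639405 0.26989387 0.18470412] [ 0.40820312 -1.00951682 -3.79526141] 0.3722155318625838
[0.5735637  0.10062697 0.17647855] [0.57265273 0.07163943 0.14195476] [0.57230579 0.06059961 0.17496029]
[-1.667e-01  8.260e-02  8.000e-03 -1.000e-04  1.000e-04 -5.000e-04] [-0.029  -0.      0.0345  0.      0.      0.    ] [-0.011  -0.     -0.033   0.      0.4014  0.    ]
```

View pics/w4.png

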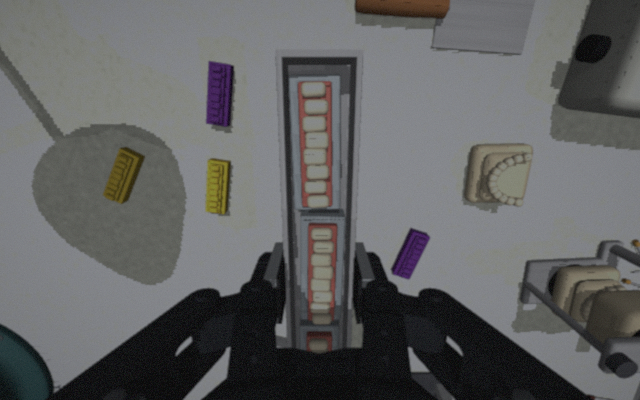

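```bash
python3 - <<'E'
from h import *
c=vision.get_calibration("wrist");f=200/np.tan(np.radians(c['fov_y']/2));T=c['tool_from_camera']
for u,v in [(277,51),(362,51),(281,200),(357,200)]:
    d=T[:3,:3]@[(u-c['cx'])/f,(v-c['cy'])/f,1]; o=T[:3,3]
    print((o+d*(-.0202-o[2])/d[2]).round(4))
E
```

```text
[ 0.0978 -0.0156 -0.0202]
[ 0.0978  0.016  -0.0202]
[ 0.0396 -0.0164 -0.0202]
[ 0.0396  0.0164 -0.0202]
```

{"api": "apply_moves", "payload": {
  "deltas": [
    [-0.002,0.001,0,0,0,0,0.9],
    [-0.006,0.003,0,0,0,0,0.9],
    [-0.012,0.006,0,0,0,0,0.9],
    [-0.021,0.01,0,0,0,0,0.9],
    [-0.032,0.016,0,0,0,0,0.9],
    [-0.044,0.022,0,0,0,0,0.9],
    [-0.056,0.028,0,0,0,0,0.9],
    [-0.068,0.034,0,0,0,0,0.9]
  ]
}}

```text
time: 7.52
tool_pos: [0.5291, 0.1992, 0.1843]
tcp_rot: [2.256, 2.186, -0.0]
wrist_force: [0.3, 0.0, -3.1]
width: 0.371
```

{"api": "apply_moves", "payload": {
  "deltas": [
    [-0.012,0.006,0,0,0,0,0.9],
    [-0.024,0.012,0,0,0,0,0.9],
    [-0.036,0.018,0.001,0,0,0,0.9],
    [-0.048,0.024,0.002,0,0,0,0.9],
    [-0.059,0.029,0.003,0,0,0,0.9],
    [-0.069,0.034,0.004,0,0,0,0.9],
    [-0.078,0.039,0.005,0,0,0,0.9],
    [-0.085,0.042,0.006,0,0,0,0.9]
  ]
}}

```text
time: 8.18
tool_pos: [0.5683, 0.1135, 0.1781]
tcp_rot: [2.256, 2.186, 0.0]
wrist_force: [0.0, 0.4, -2.3]
width: 0.373
```

{"api": "apply_moves", "payload": {
  "deltas": [
    [-0.005,0.003,0.001,0,0,0,0.9],
    [-0.009,0.005,0.002,0,0,0,0.9],
    [-0.012,0.006,0.002,0,0,0,0.9],
    [-0.013,0.007,0.002,0,0,0,0.9],
    [-0.013,0.007,0.002,0,0,0,0.9],
    [-0.013,0.007,0.002,0,0,0,0.9]
  ]
}}

```text
time: 8.68
tool_pos: [0.5742, 0.1017, 0.1764]
tcp_rot: [-2.255, -2.187, -0.0]
wrist_force: [-0.2, -0.6, -2.9]
width: 0.372
```

```bash
sed -i 's/MT=np.array(\[-.099/MT=np.array([-.100/' h.py; python3 - <<'E'
from h import *
a=now(); s=status.read_state(); print(s['time'],a[0])
pre=tp(.03,0,0,dz=.03); ins=tp(-.002,.0,0,dz=.009); fin=tp(-.002,.004,np.radians(23))
print(delta(a,pre),delta(a,ins),delta(ins,fin))
im=vision.read_camera("top")[:,:,::-1].copy()
C=cam("top")
m=a[0]+a[1].apply(MT); print("mouth",m,proj(C,m),proj(C,LM))
im2=vision.read_camera("side")[:,:,::-1]
z=lambda i,u0,v0: cv2.convertScaleAbs(cv2.resize(i[v0:v0+100,u0:u0+133],None,fx=3,fy=3,interpolation=cv2.INTER_CUBIC),alpha=1.5)
cv2.imwrite("pics/t5.png",np.hstack([z(im,270,140),z(im2,300,150)]))
E
```

```text
8.6833 [0.57424549 0.10174781 0.17639115]
[-0.0001 -0.0006 -0.0001  0.     -0.0002  0.0007] [-0.0291 -0.0007  0.0344  0.     -0.0002  0.0007] [-0.0111 -0.     -0.0334  0.      0.4014  0.    ]
mouth [0.57117599 0.00179569 0.17257127] [324.28806824 185.74492544] [334.50771303 189.29237933]
```

View pics/t5.png

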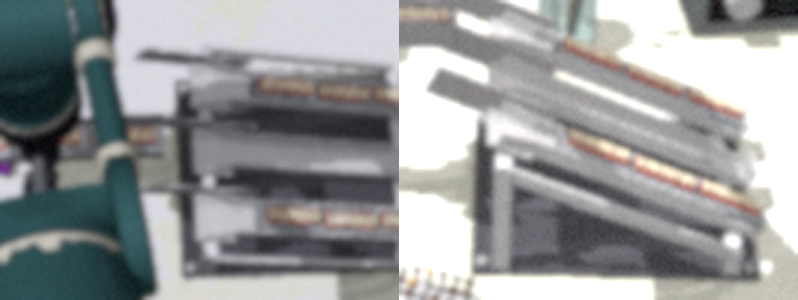

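{"api": "apply_moves", "payload": {
  "deltas": [
    [0,-0.001,0.005,0,0,0,0.9],
    [-0.001,-0.001,0.013,0,0,0,0.9],
    [-0.003,-0.001,0.021,0,0,0,0.9],
    [-0.006,-0.001,0.028,0,0,0,0.9],
    [-0.01,-0.001,0.032,0,0,0,0.9],
    [-0.014,-0.001,0.034,0,0,0,0.9],
    [-0.018,-0.001,0.034,0,0,0,0.9],
    [-0.021,-0.001,0.034,0,0,0,0.9]
  ]
}}

```text
time: 9.45
tool_pos: [0.5726, 0.0798, 0.1422]
tcp_rot: [-2.256, -2.186, 0.0]
wrist_force: [0.3, -0.8, -2.4]
width: 0.377
```

{"api": "apply_moves", "payload": {
  "deltas": [
    [-0.003,0,0,0,0,0,0.9],
    [-0.005,0,0,0,0,0,0.9],
    [-0.007,0,0,0,0,0,0.9],
    [-0.008,0,0,0,0,0,0.9],
    [-0.008,0,0,0,0,0,0.9],
    [-0.008,0,0,0,0,0,0.9]
  ]
}}

```text
time: 9.95
tool_pos: [0.5725, 0.0725, 0.1425]
tcp_rot: [2.256, 2.187, 0.0]
wrist_force: [-1.0, 0.6, -2.1]
width: 0.371
```

```bash
python3 - <<'E'
from h import *
s=status.read_state(); a=now(); print(s['time'],a[0],s['wrist_force'],s['torque'])
for t in (8,14,18,23): print(t,delta(a,tp(-.002,.004 if t>14 else .004,np.radians(t),dz=.005*(1-t/23))))
E
```

```text
9.95 [0.57247773 0.0725062  0.14249039] [-0.97320811  0.58888363 -2.06682089] [-0.03671883  0.02436341  0.07246237]
8 [-0.0031  0.0002 -0.0112  0.0002  0.1395  0.0003]
14 [-5.400e-03  2.000e-04 -2.010e-02  2.000e-04  2.442e-01  4.000e-04]
18 [-7.60e-03  2.00e-04 -2.59e-02  2.00e-04  3.14e-01  4.00e-04]
23 [-1.100e-02  2.000e-04 -3.290e-02  2.000e-04  4.013e-01  4.000e-04]
```

{"api": "apply_moves", "payload": {
  "deltas": [
    [-0.001,0,-0.002,0,0.02,0,0.9],
    [-0.001,0,-0.004,0,0.05,0,0.9],
    [-0.002,0,-0.007,0,0.08,0,0.9],
    [-0.003,0,-0.01,0,0.115,0,0.9],
    [-0.003,0,-0.0125,0,0.15,0,0.9],
    [-0.004,0,-0.015,0,0.18,0,0.9],
    [-0.0045,0,-0.017,0,0.205,0,0.9],
    [-0.005,0,-0.0185,0,0.225,0,0.9]
  ]
}}

```text
time: 10.62
tool_pos: [0.5725, 0.0671, 0.1613]
tcp_rot: [-2.136, -2.071, -0.244]
wrist_force: [1.2, 0.2, -3.2]
width: 0.369
```

```bash
python3 - <<'E'
from h import *
s=status.read_state(); a=now(); print(s['time'],a[0],s['wrist_force'],s['torque'])
for t in (14,18,23): print(t,delta(a,tp(-.002,.004 if t>14 else .004,np.radians(t),dz=.005*(1-t/23))))
E
```

```text
10.6167 [0.57247226 0.06706511 0.16129442] [ 1.19684521  0.22141062 -3.1637217 ] [-0.22576636 -0.00169587  0.03269315]
14 [ 0.0003  0.     -0.0013  0.0008  0.0177  0.0005]
18 [-0.0005  0.     -0.0074  0.0008  0.0875  0.0005]
23 [-0.0022  0.     -0.0149  0.0007  0.1748  0.0006]
```

{"api": "apply_moves", "payload": {
  "deltas": [
    [0,0,-0.002,0,0.022,0,0.9],
    [0,0,-0.004,0,0.045,0,0.9],
    [0,0,-0.006,0,0.07,0,0.9],
    [-0.001,0,-0.0085,0,0.1,0,0.9],
    [-0.001,0,-0.011,0,0.125,0,0.9],
    [-0.002,0,-0.013,0,0.15,0,0.9],
    [-0.002,0,-0.015,0,0.175,0,0.9],
    [-0.002,0,-0.015,0,0.175,0,0.9]
  ]
}}

```text
time: 11.28
tool_pos: [0.5722, 0.0614, 0.175]
tcp_rot: [-2.035, -1.971, -0.414]
wrist_force: [-0.2, 0.2, -3.2]
width: 0.374
```

{"api": "apply_moves", "payload": {
  "deltas": [
    [0,0,0,0,0,0,0.9],
    [0,0,0,0,0,0,0.9],
    [0,0,0,0,0,0,0.9],
    [0,0,0,0,0,0,0.9],
    [0,0,0,0,0,0,0.9],
    [0,0,0,0,0,0,0.9],
    [0,0,0,0,0,0,0.9],
    [0,0,0,0,0,0,0.9]
  ]
}}

```text
time: 11.95
tool_pos: [0.5721, 0.0623, 0.175]
tcp_rot: [-2.035, -1.973, -0.412]
wrist_force: [-0.0, -0.6, -1.6]
width: 0.368
```

```bash
python3 - <<'E'
from h import *
s=status.read_state(); a=now(); print(s['time'],a[0],s['wrist_force'],s['torque'])
print(delta(a,tp(-.002,.004,np.radians(23))))
im=vision.read_camera("top")[:,:,::-1].copy(); w=vision.read_camera("wrist")[:,:,::-1]
im2=vision.read_camera("side")[:,:,::-1]
z=lambda i,u0,v0: cv2.convertScaleAbs(cv2.resize(i[v0:v0+100,u0:u0+133],None,fx=3,fy=3,interpolation=cv2.INTER_CUBIC),alpha=1.5)
b=np.hstack([z(im,300,140),z(im2,320,150)]); w=cv2.resize(w[:, 60:],(b.shape[1],300)) if 0 else cv2.resize(w,(480,300))
cv2.imwrite("pics/t6.png",np.vstack([b,np.hstack([w,np.zeros((300,b.shape[1]-480,3),np.uint8)])]))
E
```

```text
11.95 [0.57206964 0.06230732 0.17503934] [-0.01895902 -0.57454547 -1.5597422 ] [-0.32675453  0.03005405  0.00931745]
[-0.0006  0.0003 -0.0006 -0.0002  0.0015  0.0006]
```

View pics/t6.png

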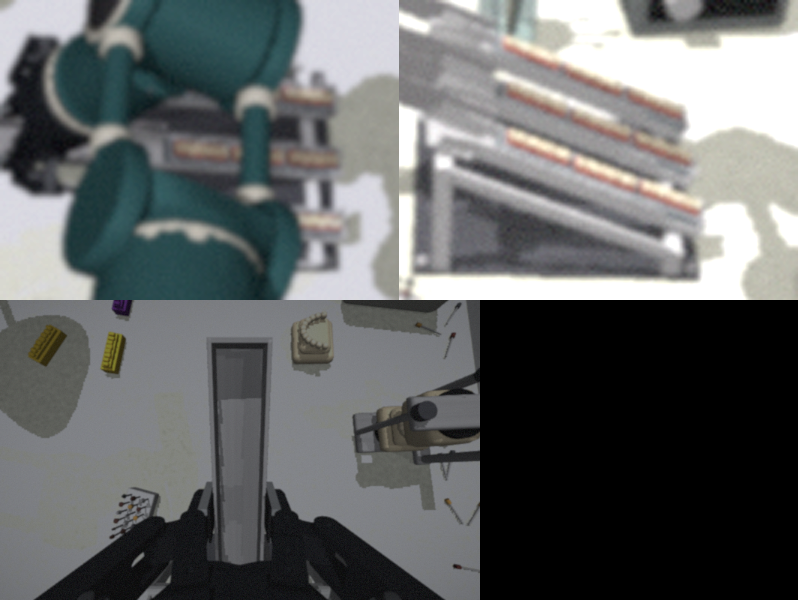

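{"api": "apply_moves", "payload": {
  "deltas": [
    [0.003,0,-0.002,0,0,0,0.9],
    [0.01,0,-0.004,0,0,0,0.9],
    [0.022,0,-0.006,0,0,0,0.9],
    [0.036,0,-0.008,0,0,0,0.9],
    [0.052,0,-0.01,0,0,0,0.9],
    [0.07,0,-0.012,0,0,0,0.9],
    [0.088,0,-0.012,0,0,0,0.9],
    [0.1,0,-0.012,0,0,0,0.9]
  ]
}}

```text
time: 12.77
tool_pos: [0.5751, 0.1522, 0.2272]
tcp_rot: [-2.033, -1.975, -0.416]
wrist_force: [0.1, -0.3, -1.9]
width: 0.371
```

```bash
python3 - <<'E'
from h import *
s=status.read_state(); a=now(); print(s['time'],a[0],s['wrist_force'])
print(delta(a,pose((.4975,.2705,.12),np.radians(7.5))))
E
```

```text
12.7667 [0.57513881 0.15215159 0.22720601] [ 0.0587749  -0.25063332 -1.85452756]
[ 0.065  -0.0814  0.1438  0.0344 -0.4001 -0.158 ]
```

{"api": "apply_moves", "payload": {
  "deltas": [
    [0.008,-0.01,0.01,0.004,-0.05,-0.02,0.9],
    [0.016,-0.02,0.03,0.009,-0.1,-0.04,0.9],
    [0.024,-0.03,0.05,0.013,-0.15,-0.06,0.9],
    [0.032,-0.04,0.07,0.017,-0.2,-0.08,0.9],
    [0.04,-0.05,0.09,0.022,-0.25,-0.1,0.9],
    [0.05,-0.062,0.11,0.026,-0.3,-0.12,0.9],
    [0.058,-0.073,0.13,0.03,-0.35,-0.14,0.9],
    [0.065,-0.081,0.144,0.0344,-0.4001,-0.158,0.9]
  ]
}}

```text
time: 13.43
tool_pos: [0.4955, 0.2698, 0.117]
tcp_rot: [-2.071, -2.362, 0.006]
wrist_force: [-0.2, 0.3, -3.1]
width: 0.374
```

{"api": "apply_moves", "payload": {
  "deltas": [
    [0,0,0.01,0,0,0,0.9],
    [0,0,0.025,0,0,0,0.9],
    [0,0,0.04,0,0,0,0.9],
    [0,0,0.055,0,0,0,0.9],
    [0,0,0.07,0,0,0,0.9],
    [0,0,0.08,0,0,0,0.9],
    [0,0,0.085,0,0,0,0.9],
    [0,0,0.085,0,0,0,0.9]
  ]
}}

```text
time: 14.1
tool_pos: [0.4964, 0.2675, 0.0316]
tcp_rot: [-2.072, -2.359, 0.007]
wrist_force: [0.0, 0.5, -1.7]
width: 0.369
```

```bash
python3 - <<'E'
from h import *
s=status.read_state(); a=now(); print(s['time'],a[0],s['wrist_force'])
print(delta(a,pose((.4975,.2705,.006),np.radians(7.5))))
E
```

```text
14.1 [0.49641594 0.26748766 0.03158377] [ 0.01327321  0.52534904 -1.65602148]
[ 0.0029  0.0016  0.0256 -0.0045  0.0011 -0.0017]
```

Lower gently to contact, correcting the small tilt.

{"api": "apply_moves", "payload": {
  "deltas": [
    [0,0,0.006,-0.002,0,0,0.9],
    [0,0,0.012,-0.004,0.001,0,0.9],
    [0,0,0.017,-0.004,0.001,0,0.9],
    [0,0,0.021,-0.004,0.001,0,0.9],
    [0,0,0.024,-0.004,0.001,0,0.9],
    [0,0,0.0255,-0.004,0.001,0,0.9],
    [0,0,0.0255,-0.004,0.001,0,0.9]
  ]
}}

```text
time: 14.68
tool_pos: [0.4969, 0.2677, 0.0067]
tcp_rot: [2.073, 2.36, 0.001]
wrist_force: [0.6, 0.1, -2.4]
width: 0.367
```

{"api": "apply_moves", "payload": {
  "deltas": [
    [0,0,0,0,0,0,0.6],
    [0,0,0,0,0,0,0.5],
    [0,0,0,0,0,0,0.4],
    [0,0,0,0,0,0,0.2],
    [0,0,0,0,0,0,0],
    [0,0,0,0,0,0,0],
    [0,0,0,0,0,0,0],
    [0,0,0,0,0,0,0]
  ]
}}

```text
time: 15.35
tool_pos: [0.4972, 0.2679, 0.0072]
tcp_rot: [2.072, 2.36, 0.002]
wrist_force: [0.3, 0.7, 0.5]
width: 0.997
```

{"api": "apply_moves", "payload": {
  "deltas": [
    [0,0,-0.01,0,0,0,0],
    [0,0,-0.03,0,0,0,0],
    [0,0,-0.06,0,0,0,0],
    [0,0,-0.095,0,0,0,0],
    [0,0,-0.13,0,0,0,0],
    [0,0,-0.165,0,0,0,0],
    [0,0,-0.195,0,0,0,0],
    [0,0,-0.21,0,0,0,0]
  ]
}}

```text
time: 16.02
tool_pos: [0.4988, 0.2688, 0.2234]
tcp_rot: [2.07, 2.358, 0.014]
wrist_force: [0.4, -0.4, 0.7]
width: 1.002
```

```bash
python3 - <<'E'
from h import *
s=status.read_state(); print(s['time'],s['tool_pos'],s['width'])
im=vision.read_camera("top")[:,:,::-1].copy(); w=vision.read_camera("wrist")[:,:,::-1]
t=cv2.convertScaleAbs(cv2.resize(im[140:290,180:440],(780,450),interpolation=cv2.INTER_CUBIC),alpha=1.5)
cv2.imwrite("pics/t7.png",np.vstack([t,np.hstack([cv2.resize(w,(240,150)),np.zeros((150,540,3),np.uint8)])]))
E
```

```text
16.0167 [0.49884787 0.26876913 0.2233833 ] 1.0022512789262203
```

View pics/t7.png

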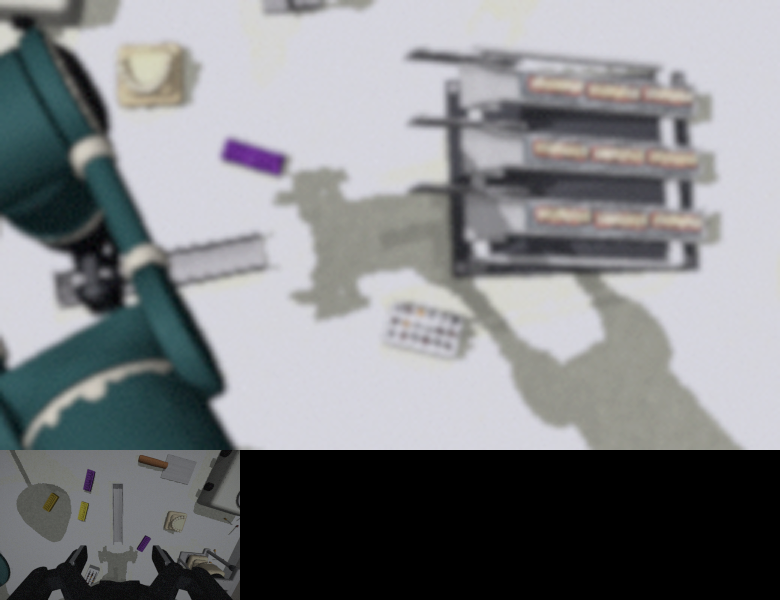

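{"api": "apply_moves", "payload": {
  "deltas": [
    [0,0,0,0,0,0,0],
    [0,0,0,0,0,0,0],
    [0,0,0,0,0,0,0],
    [0,0,0,0,0,0,0],
    [0,0,0,0,0,0,0],
    [0,0,0,0,0,0,0]
  ]
}}

```text
time: 16.62
tool_pos: [0.4963, 0.2675, 0.2161]
tcp_rot: [2.073, 2.361, -0.001]
wrist_force: [-0.2, -0.2, 0.7]
width: 1.0
```

```bash
python3 -c "
from workcell import job
print(job.finish_job())"
```

```text
the job is handed in; nothing more can be done
None
```

The three tooth cards are in the middle lane, which was the empty one, and the job is handed in at about 17 s of the 62 s allowed; no verdict was reported.

I pinched the tray at its middle and carried it level to the lane mouth. There I tipped it to about 23° so the cards slid in, then laid it back empty at its old spot.

**Last checks:**
- **Cards:** the top picture shows all three teeth up in single file, level with the full lanes on either side. I judged "closed up against the stop" by that comparison and did not measure the gaps.
- **Tray:** the pictures show it empty on the bench. At release the tool was within about 0.2° of vertical and the force had dropped to about zero, so I take the tray to be flat. I did not measure its tilt directly.
- **Bystanders:** the jaw model and bur block look unmoved in before-and-after pictures. The last pictures did not cover the others fully, and I did not compare those, but the arm showed no unexpected contact.
- **Forces:** no wrist reading at the end of a move went above about 6.5 N.

**One disagreement:** early wrist views differed by about 5–10 mm on the tray's position. A closer look before the grasp settled it, and the view after the lift put the tray's end within about 1 mm of that.

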